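# Third hand at the taping fixture

### The arm

A 6-joint arm with a two-finger parallel gripper is mounted at the origin on a cart in front of the work surface, level with it; the furniture and walls round the work are solid. World frame = base frame: x ahead of the robot, y to its left, z up, the work surface at z = 0. Lengths are in m, angles in rad, forces in N, time in s.
With the tool pointing down it reaches from about 0.375 to 0.9 m from the base axis. Payload 3.1 kg.
Tool frame: the origin (TCP) lies between the finger pads; the fingertips stand 25 mm ahead of it and the grasp point (between the pads) lies 6 mm ahead of it (tips_ahead is the distance from the TCP to the fingertips, in m); z points along the fingers, y is the line along which they close (so a half turn about z gives the same grasp; the last joint's range is limited). The gripper opens to 85 mm and grips with 20 to 120 N. Pads are 22 mm wide; open, the fingers measure 114 mm over their backs; the gripper's body (76 mm by 85 mm) begins 54 mm behind the grasp point. The pads swing forward as they close: fully open they stand 13 mm farther back than shut.
Start: joints at [1.131, 0.527, 1.433, -0, 1.181, -0.178], TCP at [0.162, 0.604, 0.227] pointing down, gripper open.
Joint ranges: [-3.08, 3.08], [-0.75, 2.2], [0.22, 2.44], [-1.43, 4.57], [0, 2.65], [-2.85, 2.85]. Speed limits (rad/s): [2.79, 2.79, 3.14, 3.14, 3.14, 3.14].

### API

Orientations are given as a 3x3 rotation matrix whose columns are the frame's x, y, z axes.
In Python, from station import observe, read_camera, sign_off, tips_ahead gives the robot as it stands.
- The arm moves only by the tool step_arm, never from a script. Its argument "rows" is a list of rows, each a list of 3 entries, a list of its own where there are three numbers: the shift along the tool's x, y, z as a fraction of full scale, then the turn, a rotation vector about the tool's x, y, z as a fraction of full scale, then the opening, from -1 (shut) to 1 (fully open). In form: [[[tx, ty, tz], [wx, wy, wz], hand], ...]. A call has 1 to 5 rows; each row shifts and turns the commanded pose from where the row before left it, along the tool's axes as they then stand; what a row does not reach is not made up. Full scale, the value 1, is 0.2 m for a shift and 5 degrees for a turn. A row lasts 1/8 s, in which the tool goes at most 62.5 mm and 10.7 degrees, less where a joint would pass 70% of its speed; a pose out of reach is approached as far as the arm can. A call with a number of a shift or a turn outside -1 to 1 is refused whole. A call with a gripper value outside its range is refused whole. The fingers move at their own pace and stop on an object; "grip_force" is the grip in N (left out, the last holds). Time passes only in rows, so rows that do not move let the fingers close. It gives the time, the measured TCP pose, the force, the opening and the grip force at its end, in the units of the state.
- observe(): the state, without advancing time (a new reading comes with each control period).
- read_camera(name): name is "scene" or "top"; returns a dict with "image" (400x640x3 uint8, red, green, blue), "depth" (400x640 float32, m along the optical axis (not along the pixel's ray), 0 where there is no reading), "vertical_fov" (degrees; the focal length in pixels is half the picture's height over the tangent of half this angle, whatever the lens; pixels are square), "cx", "cy" (the principal point, pixels), "R" (3x3) and "t" (3): a world point X has camera coordinates R X + t. Camera axes: x right, y down, z forward; pixel columns grow to the right and rows downward; lengths in m; the calibration is good to about 2 mm. A picture is of the moment at which its call begins.
- sign_off(): hands the job in; it is judged then, once.
The state is a dict: "clock": time; "joint_positions": joint angles; "dq": joint speeds; "joint_torque": joint torques, N m; "tool_pos": TCP position; "eef_rot": TCP orientation; "ft_force": force on the tool from outside, world axes, zero at the start; "ft_torque": the same for the moment, N m; "finger_gap": opening from 0.0 (shut) to 1.0 (fully open); "gripper_force": force on a finger pad.
Only numpy, scipy, OpenCV 4.12 (cv2) and the standard library are available. Lean on these libraries where they do the work, as an engineer would, in place of code of your own. Each camera call takes 0.05 s, during which the arm holds its last target. There are 200 camera calls.

### The job

Lay the foil-wrapped roll that is on the worktop lengthways in the two saddles of the taping fixture, with its end just short of the sprung stop; then slide it along the saddles and press its end against the stop plate with a gentle steady push of about 10 N, which pushes the plate in half way (about 8 mm), never to the end of its travel. Keep that push steady as a third hand for the cook who will tape the roll: the program finishes while the gripper still holds the roll pressed against the stop. Touch the fixture only through the roll while pressing, and leave the tape, scissors, oil bowl, dip dish and bell where they are.

Things in the scene. Friction and masses are not known exactly. Their poses are not given: they have to be found in the camera images.
- foil_roll: The foil-wrapped roll on the worktop near the robot (three like it lie out of reach far back on the cutting board; not those): pale, 190 mm long, 45 mm wide and 41 mm high, 0.17 to 0.34 kg, blunt ends. Origin: centre of its underside; its y axis runs along its length, its z axis is up at the start. Either end may go to the stop. Grasp it across its width.
- roll_mid (a point): Middle of the foil roll, on its long axis, 20.5 mm above its underside and 95 mm from either end; axes as foil_roll.
- fixture: Taping fixture, fixed on the worktop: steel base plate, top 10 mm above the worktop, from x = -100 to +160 and y = -45 to +45 mm in its own frame. Origin on the worktop, midway between the two saddles; +x points along them to the stop, z up. Behind the stop plate is a fixed housing (x = 138 to 156 mm, top 56 mm up).
- saddle_rear (a point): Middle of the floor of the saddle farther from the stop, 60 mm from the fixture's origin, 16 mm above the worktop. Black, 18 mm long; 54 mm wide between cheeks that rise straight to 29 mm above the worktop, then flare outward to about 42 mm, 84 mm wide over all.
- saddle_front (a point): The same for the other saddle, nearer to the stop. Between the two saddles are 102 mm free for the fingers. The roll lying in both has its middle about 36.5 mm above the worktop.
- stop_face: The sprung stop plate of the fixture, black, 44 mm wide, 40 mm high (16 to 56 mm above the worktop) and 6 mm thick. Origin: centre of its face, which looks to the fixture's -x; with nothing pressing it lies at x = 112 mm, y = 0, z = 36 mm in the fixture's frame. Axes as the fixture. So the roll touches it with its middle at about x = 17 mm in the fixture's frame.
- plunger (a joint): How far the stop plate is pushed in (m) along the fixture's +x: 0 at rest, 0.016 at its end stop. Spring 1.2 N per mm, no preload: 8 mm is about 10 N.
- tape: Bystander: ring of tan tape, 96 mm across, 25 mm high, lying loose. Origin: centre of underside.
- scissors: Bystander: kitchen scissors, 209 x 93 x 10 mm, lying loose. Origin: centre of underside.
- oil_bowl: Bystander: small steel bowl, 105 mm across, 36 mm high, loose. Origin: centre of underside.
- order_bell: Bystander: round counter bell, 84 mm across, 56 mm high, standing loose on the 20 mm thick cutting board beyond the worktop. Origin: centre of underside.
- dip_dish: Bystander: small round dip dish, 70 mm across, 19 mm high, loose. Origin: centre of underside.

How it is judged:
By the outcome, as a careful person would: the job done as asked, in the order asked, and still so for the second after the job is handed in, while the arm keeps its last pose, push and grip.
It also fails if it takes over 42 s, if anything falls off the work surface, if the arm or the gripper's body presses on something with over 40 N, if the wrist force passes 120 N, or if a joint passes its speed limit or range.

## Working session

There is one attempt and no reset: what is moved stays moved. The work goes in short steps, Python scripts to look and compute and a tool call to move; the robot and the scene stay as the last step left them, time stands still between calls to the robot, and variables do not carry over. Pictures are saved under pics/ and viewed, at most 10 in all, crops included, and the job is handed in when it is done.

Besides the shell and the picture viewer there is one more tool, called after "Request:" by a JSON object that holds its "method" and its "body". step_arm: Moves the arm, as the interface text tells. Shift numbers are shares of 0.2 m and turn numbers shares of 5 degrees, none past 1 either way. Its arguments: {"type":"object","properties":{"rows":{"type":"array"},"grip_force":{"type":"number"}},"required":["rows"]}

```bash
mkdir -p pics
cat > h.py <<'E'
import numpy as np, cv2, pickle
def snap(name,tag):
    from station import read_camera
    c=read_camera(name); pickle.dump(c,open(f'pics/{tag}.pkl','wb')); cv2.imwrite(f'pics/{tag}.png',c['image'][:,:,::-1]); return c
def load(tag): return pickle.load(open(f'pics/{tag}.pkl','rb'))
def cloud(c):
    f=200/np.tan(np.radians(c['vertical_fov'])/2); d=c['depth']; v,u=np.mgrid[:400,:640]
    P=np.stack([(u-c['cx'])/f*d,(v-c['cy'])/f*d,d],-1)
    W=(P-np.array(c['t']))@np.array(c['R']); W[d==0]=np.nan; return W
def proj(c,X):
    f=200/np.tan(np.radians(c['vertical_fov'])/2); p=np.array(c['R'])@np.array(X)+np.array(c['t']); return p[0]/p[2]*f+c['cx'],p[1]/p[2]*f+c['cy']
E
python3 - <<'E'
from h import *
from station import observe,tips_ahead
print(observe()); print(tips_ahead if not callable(tips_ahead) else tips_ahead())
for n in('scene','top'):
    c=snap(n,n+'0'); print(n,c['vertical_fov'],c['cx'],c['cy'],-np.array(c['R']).T@np.array(c['t']),np.round(c['R'],3).tolist())
E
```

```text
{'clock': 0.0, 'joint_positions': array([ 1.13047937e+00,  5.28478767e-01,  1.43392652e+00,  3.93877762e-06,
        1.18139685e+00, -1.78476635e-01]), 'dq': array([-1.12527126e-03,  3.44889609e-04, -2.28523958e-03,  7.50099399e-05,
        1.39945610e-03, -1.48673202e-03]), 'joint_torque': array([-1.27671065e-03, -4.42352986e+01, -1.78019285e+01, -5.32753929e-04,
        8.42739508e-03,  1.14320150e-05]), 'tool_pos': array([0.16142282, 0.60302923, 0.22551819]), 'eef_rot': array([[-9.65914657e-01,  2.58859001e-01, -9.45037535e-04],
       [ 2.58860423e-01,  9.65912673e-01, -1.99718537e-03],
       [ 3.95834321e-04, -2.17374344e-03, -9.99997559e-01]]), 'ft_force': array([ 0.61676594,  0.37342382, -0.04896495]), 'ft_torque': array([-0.02870701,  0.01471198, -0.0094182 ]), 'gripper_force': 0.0, 'finger_gap': 1.0006001917326488}
0.025
scene 51.98099620637964 316.8415951997941 207.28273553417017 [ 0.03262281 -0.91419902  0.67123429] [[0.877, -0.481, -0.011], [-0.229, -0.398, -0.888], [0.423, 0.781, -0.459]]
top 52.9064889786526 320.3779242149784 196.86509522435114 [0.3596117  0.13151815 1.12770871] [[-0.162, -0.987, -0.007], [-0.963, 0.16, -0.216], [0.214, -0.029, -0.976]]
```

View pics/top0.png

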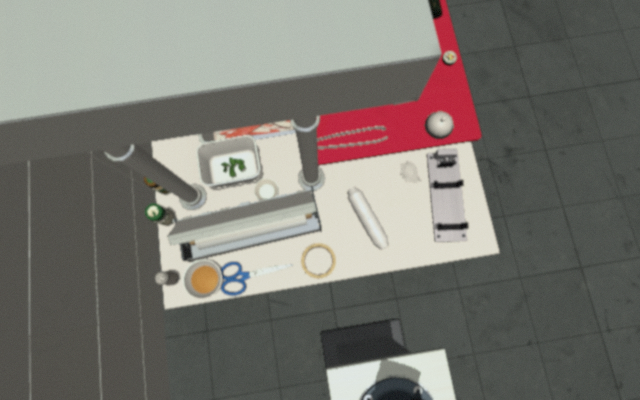

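View pics/scene0.png

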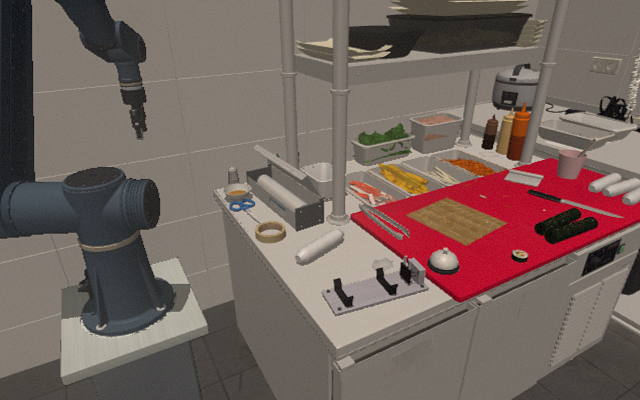

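The top view shows the roll from about (350,190) to (385,245), and the fixture from (430,150) to (467,242) with its stop at the upper (far) end. The scene view shows the roll at about (320,246), the saddles at (343,292) and (386,280), and the stop at (408,270). A shelf with posts stands beyond the roll.

Run:
```python
from h import *
T=load('top0');S=load('scene0')
for n,c,b in(('ct',T,(335,140,475,250)),('cs',S,(285,220,435,320))):
    im=c['image'][b[1]:b[3],b[0]:b[2],::-1]; cv2.imwrite(f'pics/{n}.png',cv2.resize(im,None,fx=5,fy=5,interpolation=cv2.INTER_CUBIC))
WT=cloud(T);WS=cloud(S)
def rep(n,W,b,zl,zh):
    P=W[b[1]:b[3],b[0]:b[2]].reshape(-1,3);P=P[(P[:,2]>zl)&(P[:,2]<zh)]
    (c,s,a)=cv2.minAreaRect(P[:,:2].astype(np.float32)); print(n,len(P),np.round(c,4),np.round(s,4),round(a,1),np.round(np.percentile(P[:,2],[2,50,90,98]),4))
    return P
rep('roll T',WT,(335,180,395,255),.012,.08);rep('roll S',WS,(290,225,346,268),.012,.08)
rep('base T',WT,(420,140,475,250),.005,.015);rep('base S',WS,(318,262,435,315),.005,.015)
P=WT[150:250,330:345].reshape(-1,3);print('table z',np.nanmedian(WT[200:240,395:420,2]),np.nanmedian(WS[270:290,300:320,2]))
for n,W,b in(('T',WT,(420,140,475,250)),('S',WS,(318,250,435,315))):
    P=rep('hi '+n,W,b,.02,.075)
    print(P[::max(1,len(P)//25)].round(3).tolist())
for uv in((306,120),(313,178),(300,155),(195,195),(430,60),(330,115),(200,125)): print(uv,WT[uv[1],uv[0]].round(3))
for uv in((340,215),(340,100),(335,60),(420,70)): print('S',uv,WS[uv[1],uv[0]].round(3))
```

```text
roll T 1012 [ 0.5254 -0.0211] [0.1906 0.0444] 18.8 [0.0195 0.0347 0.0397 0.0416]
roll S 741 [0.538  0.0077] [0.2078 0.1534] 66.8 [0.0133 0.0323 0.0401 0.0413]
base T 2276 [ 0.5589 -0.2712] [0.1581 0.3109] 81.7 [0.0054 0.0089 0.0121 0.0142]
base S 2000 [ 0.5629 -0.2575] [0.1161 0.2862] 88.4 [0.0061 0.0103 0.0122 0.0141]
table z -0.001510915422829422 0.00021100739918919375
hi T 514 [ 0.5841 -0.2489] [0.1137 0.2621] 81.0 [0.0205 0.0397 0.0554 0.0616]
[[0.721, -0.223, 0.021], [0.705, -0.26, 0.021], [0.672, -0.295, 0.054], [0.668, -0.293, 0.057], [0.666, -0.293, 0.056], [0.665, -0.292, 0.05], [0.662, -0.281, 0.056], [0.662, -0.273, 0.052], [0.661, -0.262, 0.051], [0.661, -0.258, 0.044], [0.66, -0.257, 0.038], [0.659, -0.259, 0.031], [0.649, -0.263, 0.04], [0.64, -0.25, 0.056], [0.637, -0.259, 0.051], [0.633, -0.264, 0.052], [0.633, -0.273, 0.04], [0.63, -0.283, 0.034], [0.594, -0.224, 0.041], [0.589, -0.221, 0.038], [0.573, -0.297, 0.038], [0.57, -0.29, 0.032], [0.465, -0.28, 0.036], [0.461, -0.274, 0.034], [0.465, -0.213, 0.034], [0.45, -0.28, 0.041]]
hi S 1075 [ 0.5914 -0.2282] [0.2387 
[... 278 characters left out ...]
0.722, -0.276, 0.033], [0.635, -0.261, 0.048], [0.636, -0.268, 0.049], [0.634, -0.278, 0.053], [0.662, -0.267, 0.033], [0.653, -0.28, 0.041], [0.658, -0.286, 0.04], [0.664, -0.298, 0.042], [0.577, -0.231, 0.025], [0.657, -0.282, 0.025], [0.656, -0.29, 0.025], [0.662, -0.299, 0.022], [0.576, -0.296, 0.041], [0.578, -0.296, 0.031], [0.46, -0.284, 0.039]]
(306, 120) [0.648 0.115 0.462]
(313, 178) [0.649 0.112 0.064]
(300, 155) [0.661 0.136 0.236]
(195, 195) [0.66  0.442 0.043]
(430, 60) [0.449 0.068 0.965]
(330, 115) [0.843 0.031 0.018]
(200, 125) [0.45  0.181 0.934]
S (340, 215) [0.667 0.097 0.026]
S (340, 100) [0.661 0.099 0.403]
S (335, 60) [0.649 0.108 0.512]
S (420, 70) [0.997 0.148 0.451]
```

View pics/ct.png

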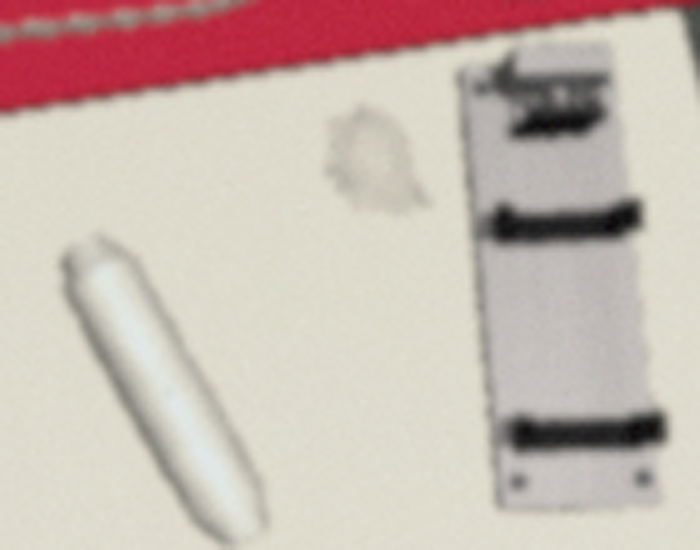

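View pics/cs.png

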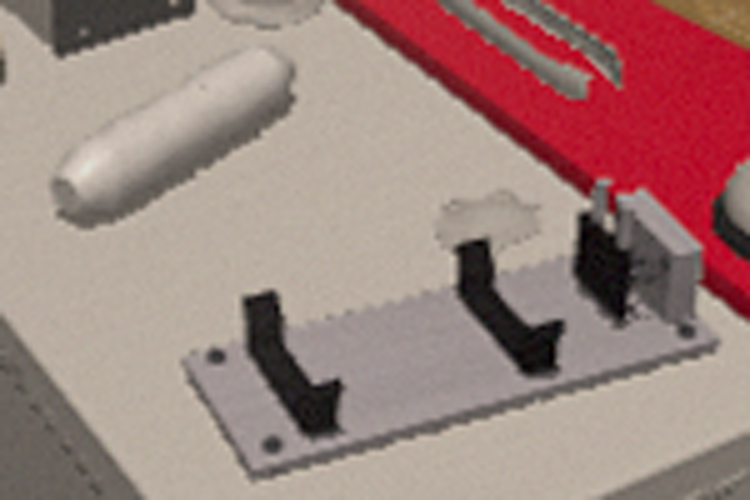

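The enlarged top crop shows the base corners at (500,510), (662,505) and (460,70), and the saddle ends at (512,432)/(663,428) and (490,224)/(638,213). The scene crop shows base corners at (183,360), (250,475) and (718,345), and the left saddle tips at (261,294) and (474,242). I'll fit the fixture pose to these points from both views.

Run:
```python
from h import *
from scipy.optimize import least_squares
T=load('top0');S=load('scene0')
tp=[((-100,45,10),(500,510)),((-100,-45,10),(662,505)),((160,45,10),(460,70)),((-60,42,42),(512,430)),((-60,-42,42),(663,426)),((60,42,42),(490,222)),((60,-42,42),(638,213))]
sp=[((-100,45,10),(183,360)),((-100,-45,10),(250,475)),((160,-45,10),(718,345)),((-60,42,42),(261,294)),((60,42,42),(474,242))]
def res(p,cams):
    c,s=np.cos(p[2]),np.sin(p[2]);r=[]
    for cam,pts,b in cams:
        for X,uv in pts:
            X=np.array(X)/1e3; W=[p[0]+c*X[0]-s*X[1],p[1]+s*X[0]+c*X[1],X[2]+(p[3] if len(p)>3 else 0)]
            r+=list(np.array(proj(cam,W))-[(uv[0]+.5)/5-.5+b[0],(uv[1]+.5)/5-.5+b[1]])
    return r
t=(T,tp,(335,140));s=(S,sp,(285,220))
for n,cams,x0 in(('T',[t],[.53,-.26,0]),('S',[s],[.53,-.26,0]),('TS',[t,s],[.53,-.26,0]),('TSz',[t,s],[.53,-.26,0,0])):
    q=least_squares(res,x0,args=(cams,),loss='soft_l1'); print(n,q.x.round(4),np.degrees(q.x[2]).round(2),np.round(res(q.x,cams),1).tolist())
WT=cloud(T);WS=cloud(S);d=None
for n,W in(('T',WT),('S',WS)):
    P=W.reshape(-1,3);P=P[(np.hypot(P[:,0]-.525,P[:,1]+.021)<.115)&(P[:,2]>.012)&(P[:,2]<.06)]
    r=cv2.minAreaRect(P[:,:2].astype(np.float32));m=P[P[:,2]>.03][:,:2];
    w,v=np.linalg.eigh(np.cov((m-m.mean(0)).T));v=v[:,1];l=(P[:,:2]-r[0])@v
    print(n,np.round(r[0],4),np.round(r[1],3),round(r[2],1),'axis',np.degrees(np.arctan2(v[1],v[0])).round(2)%180,'top mean',m.mean(0).round(4),'z',np.percentile(P[:,2],[50,95,99]).round(4))
    E=np.array([p for p in P[:,:2]]);print(' ends',E[np.argmin(l)].round(3),E[np.argmax(l)].round(3),np.percentile(l,[0,1,99,100]).round(3))
A=np.vstack([WT.reshape(-1,3),WS.reshape(-1,3)])
for x in np.arange(.2,.75,.1):
    print(round(x,1),[(round(y,1),[round(float(k),2) for k in (lambda z:(z[z<.4].max(initial=-1),z[z>=.4].min(initial=9)))(A[(abs(A[:,0]-x)<.05)&(abs(A[:,1]-y)<.05)][:,2])]) for y in np.arange(-.4,.7,.1)])
```

```text
T [ 0.5202 -0.2492 -0.1257] -7.2 [-0.4, 0.5, -0.4, 0.2, -1.1, -0.8, 0.1, 0.4, 0.7, 0.1, 0.2, -0.7, 0.7, -0.0]
S [ 0.522  -0.2568 -0.1413] -8.1 [-0.2, -0.1, 0.3, -0.0, 1.6, 0.1, -0.6, -0.1, -0.5, -0.1]
TS [ 0.5213 -0.252  -0.1325] -7.59 [0.3, -0.2, 0.3, -0.2, 0.1, -1.4, 0.8, -0.2, 1.5, -0.4, 1.2, -1.3, 1.8, -0.5, -1.5, -0.8, -0.7, -1.0, -0.1, -1.3, -1.9, -0.9, -2.1, -1.0]
TSz [ 0.5224 -0.2516 -0.1332 -0.0045] -7.63 [-0.4, -0.4, -0.5, -0.4, -0.5, -1.2, 0.1, -0.3, 0.7, -0.5, 0.6, -1.3, 1.0, -0.4, -1.1, 0.3, -0.4, 0.2, -0.1, -0.0, -1.6, 0.3, -1.9, 0.2]
T [ 0.5254 -0.0211] [0.191 0.044] 18.8 axis 18.889999999999986 top mean [ 0.5238 -0.0207] z [0.0347 0.0407 0.043 ]
 ends [0.616 0.009] [ 0.438 -0.061] [-0.095 -0.091  0.093  0.095]
S [ 0.525  -0.0246] [0.191 0.042] 19.3 axis 18.19999999999999 top mean [ 0.5169 -0.0305] z [0.0329 0.0409 0.0419]
 ends [ 0.618 -0.001] [ 0.432 -0.046] [-0.096 -0.087  0.094  0.095]
0.2 [(np.float64(-0.4), [-0.81, 9.0]), (np.float64(-0.3), [-0.81, 9.0]), (np.float64(-0.2), [-0.02, 9.0]), (np.float64(-0.1), [-0.0, 9.0]), (np.float64(-0.0), [-0.01, 9.0]), (np.floa
[... 1307 characters left out ...]
.4), [0.0, 9.0]), (np.float64(-0.3), [0.08, 9.0]), (np.float64(-0.2), [0.06, 9.0]), (np.float64(-0.1), [0.01, 9.0]), (np.float64(-0.0), [0.04, 9.0]), (np.float64(0.1), [0.4, 0.4]), (np.float64(0.2), [0.18, 9.0]), (np.float64(0.3), [0.18, 9.0]), (np.float64(0.4), [0.4, 0.42]), (np.float64(0.5), [0.4, 0.4]), (np.float64(0.6), [0.11, 9.0])]
0.7 [(np.float64(-0.4), [0.02, 9.0]), (np.float64(-0.3), [0.06, 9.0]), (np.float64(-0.2), [0.06, 9.0]), (np.float64(-0.1), [0.04, 9.0]), (np.float64(-0.0), [0.04, 9.0]), (np.float64(0.1), [0.4, 0.4]), (np.float64(0.2), [0.08, 0.43]), (np.float64(0.3), [0.09, 0.43]), (np.float64(0.4), [0.4, 0.4]), (np.float64(0.5), [0.4, 0.4]), (np.float64(0.6), [0.11, 9.0])]
```

Request:
{"method": "step_arm", "body": {"rows": [[[0,0,-0.19],[0,0,0],1],[[0,0,-0.19],[0,0,0],1],[[-0.21,-0.21,0],[0,0,0],1],[[-0.21,-0.21,0],[0,0,0],1],[[-0.21,-0.21,0],[0,0,0],1]], "grip_force": 50}}

```text
clock: 0.72
tool_pos: [0.2512, 0.4477, 0.3022]
eef_rot: [[-0.966, 0.258, 0.0], [0.258, 0.966, -0.0], [-0.0, -0.0, -1.0]]
ft_force: [2.2, 0.4, 0.1]
finger_gap: 0.997
gripper_force: 0.0
```

Request:
{"method": "step_arm", "body": {"rows": [[[-0.21,-0.21,0],[0,0,0],1],[[-0.21,-0.21,0],[0,0,0],1],[[-0.21,-0.21,0],[0,0,0],1],[[-0.21,-0.21,0],[0,0,0],1],[[-0.21,-0.21,0],[0,0,0],1]]}}

```text
clock: 1.35
tool_pos: [0.3998, 0.1904, 0.3024]
eef_rot: [[-0.966, 0.259, -0.0], [0.259, 0.966, 0.0], [0.0, 0.0, -1.0]]
ft_force: [0.4, 0.2, 0.3]
finger_gap: 0.998
gripper_force: 0.0
```

Request:
{"method": "step_arm", "body": {"rows": [[[-0.21,-0.21,0],[0,0,0],1],[[-0.21,-0.21,0],[0,0,0],1],[[-0.21,-0.21,0],[0,0,0],1],[[-0.21,-0.21,0],[0,0,0],1],[[0,0,0],[0,0,0],1]]}}

```text
clock: 1.98
tool_pos: [0.5201, -0.0173, 0.302]
eef_rot: [[-0.964, 0.264, 0.001], [0.264, 0.964, -0.001], [-0.001, -0.001, -1.0]]
ft_force: [-0.7, 0.8, -0.3]
finger_gap: 0.998
gripper_force: 0.0
```

Request:
{"method": "step_arm", "body": {"rows": [[[0,0,0],[0,0,-1],1],[[0,0,0],[0,0,-1],1],[[0,0,0],[0,0,-1],1],[[0,0,0],[0,0,-1],1],[[0,0,0],[0,0,-1],1]]}}

```text
clock: 2.6
tool_pos: [0.5169, -0.0121, 0.3022]
eef_rot: [[-0.984, -0.178, -0.002], [-0.178, 0.984, 0.001], [0.001, 0.001, -1.0]]
ft_force: [-0.7, -0.2, 0.1]
finger_gap: 1.0
gripper_force: 0.0
```

Request:
{"method": "step_arm", "body": {"rows": [[[0,0,0],[0,0,-1],1],[[0,0,0],[0,0,-0.8],1],[[0,0,0],[0,0,0],1]]}}

```text
clock: 2.98
tool_pos: [0.5171, -0.0124, 0.3022]
eef_rot: [[-0.945, -0.326, -0.001], [-0.326, 0.945, 0.001], [0.001, 0.001, -1.0]]
ft_force: [-0.4, -0.5, 0.1]
finger_gap: 1.001
gripper_force: 0.0
```

Request:
{"method": "step_arm", "body": {"rows": [[[-0.022,-0.061,0.1],[0,0,0],1],[[0,0,0.3],[0,0,0],1],[[0,0,0.3],[0,0,0],1],[[0,0,0.3],[0,0,0],1],[[0,0,0.2],[0,0,0],1]]}}

```text
clock: 3.6
tool_pos: [0.5246, -0.0227, 0.0601]
eef_rot: [[-0.946, -0.325, -0.003], [-0.325, 0.946, 0.001], [0.003, 0.002, -1.0]]
ft_force: [0.8, -0.4, 0.1]
finger_gap: 1.004
gripper_force: 0.0
```

Request:
{"method": "step_arm", "body": {"rows": [[[0,0,0.1],[0,0,0],1],[[0,0,0.05],[0,0,0],1],[[0,0,0],[0,0,0],1]]}}

```text
clock: 3.98
tool_pos: [0.526, -0.0233, 0.0323]
eef_rot: [[-0.946, -0.325, -0.001], [-0.325, 0.946, 0.0], [0.001, 0.0, -1.0]]
ft_force: [-0.1, -0.8, -0.1]
finger_gap: 1.001
gripper_force: 0.0
```

Run:
```python
from h import *
c=snap('scene','s1'); cv2.imwrite('pics/s1c.png',cv2.resize(c['image'][170:330,240:440,::-1],None,fx=3.75,fy=3.75,interpolation=cv2.INTER_CUBIC))
```

```text
(no output)
```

View pics/s1c.png

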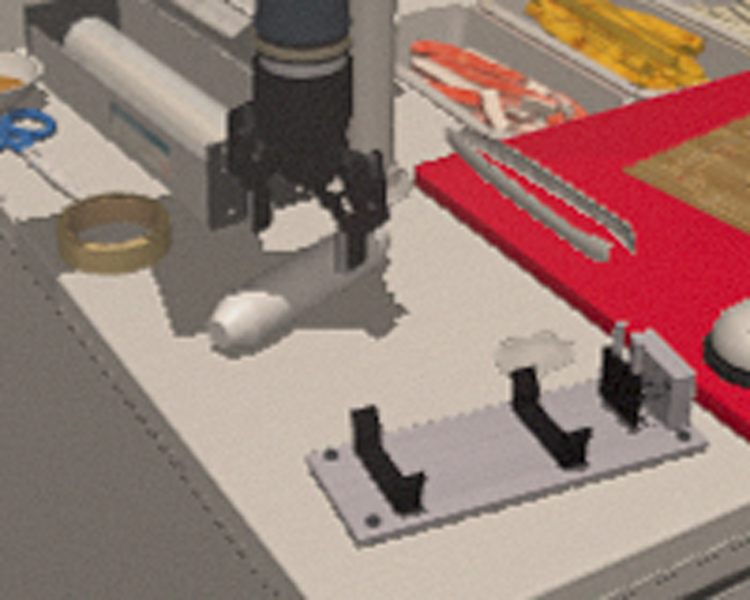

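The fingers straddle the roll: its near end is at (235,325) and the visible finger is at (350,245) beside its near face. Closing now.

Request:
{"method": "step_arm", "body": {"rows": [[[0,0,0],[0,0,0],-1],[[0,0,0],[0,0,0],-1],[[0,0,0],[0,0,0],-1],[[0,0,0],[0,0,0],-1],[[0,0,0],[0,0,0],-1]], "grip_force": 50}}

```text
clock: 4.65
tool_pos: [0.5267, -0.0227, 0.0364]
eef_rot: [[-0.946, -0.325, 0.002], [-0.325, 0.946, 0.001], [-0.002, 0.0, -1.0]]
ft_force: [-4.3, 3.8, 23.1]
finger_gap: 0.003
gripper_force: 10.2
```

Request:
{"method": "step_arm", "body": {"rows": [[[0,0,0],[0,0,0],-1],[[0,0,0],[0,0,0],-1],[[0,0,-0.05],[0,0,0],-1],[[0,0,-0.2],[0,0,0],-1],[[0,0,0],[0,0,0],-1]]}}

```text
clock: 5.28
tool_pos: [0.5282, -0.0242, 0.0849]
eef_rot: [[-0.945, -0.326, 0.006], [-0.326, 0.945, -0.002], [-0.005, -0.003, -1.0]]
ft_force: [0.2, -0.5, 0.0]
finger_gap: -0.0
gripper_force: 0.0
```

Run:
```python
from h import *
c=snap('scene','s2'); a=cv2.resize(c['image'][190:310,270:430,::-1],None,fx=3.75,fy=3.75,interpolation=cv2.INTER_CUBIC); 
W=cloud(c);P=W.reshape(-1,3);P=P[(np.hypot(P[:,0]-.525,P[:,1]+.021)<.13)&(P[:,2]>.012)&(P[:,2]<.05)]
print(cv2.minAreaRect(P[:,:2].astype(np.float32)))
cv2.imwrite('pics/s2c.png',a)
```

```text
((0.5038540363311768, 0.002207651734352112), (0.17922258377075195, 0.1511950045824051), 39.24043273925781)
```

View pics/s2c.png

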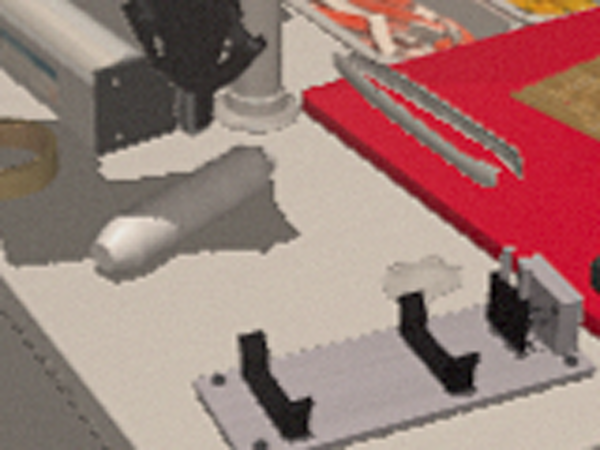

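The roll hasn't moved: its ends are at about (299,258) and (342,234) in the full image. The fingers shut without it, so I'll check where the fingers stood against the reported TCP.

Run:
```python
from h import *
c=load('s1');W=cloud(c)
t=np.array([.526,-.0233,.0323]);y=np.array([-.325,.946,0]);x=np.array([-.946,-.325,0])
d=W-t; L=np.stack([d@x,d@y,-d[...,2]],-1)
for s in(-1,1):
    m=(abs(L[...,0])<.04)&(s*L[...,1]>.02)&(s*L[...,1]<.09)&(L[...,2]>-.10)&(L[...,2]<.03)&(c['image'].max(-1)<75)
    P=L[m]; print(s,len(P))
    for a in np.arange(-.1,.03,.01):
        q=P[(P[:,2]>=a)&(P[:,2]<a+.01)]
        if len(q)>2: print('  z%+.2f'%a,len(q),np.percentile(q[:,0],[5,50,95]).round(3),np.percentile(q[:,1],[5,50,95]).round(3))
for k in(-1,1):
  for z in(.012,.025): print(k,z,(np.array(proj(c,t+k*y*.05-[0,0,z]))-[240,170])*3.75)
T=snap('top','t2');W=cloud(T);s=W.reshape(-1,3);P=s[(np.hypot(s[:,0]-.525,s[:,1]+.021)<.12)&(s[:,2]>.012)&(s[:,2]<.045)]
print(cv2.minAreaRect(P[:,:2].astype(np.float32)))
S=load('s2');W=cloud(S);t=np.array([.5282,-.0242,.0849]);d=W-t;m=(np.hypot(d[...,0],d[...,1])<.05)&(d[...,2]>-.06)&(d[...,2]<.02)&(W[...,2]>.048)
print('closed tip min z',np.percentile(W[m][:,2],[0,1,5]),W[m][W[m][:,2]<np.percentile(W[m][:,2],12)].mean(0))
cv2.imwrite('pics/t2c.png',cv2.resize(T['image'][140:290,300:500,::-1],None,fx=3.75,fy=3.75,interpolation=cv2.INTER_CUBIC))
```

```text
-1 231
  z-0.10 63 [-0.012  0.009  0.018] [-0.071 -0.062 -0.022]
  z-0.09 55 [-0.011  0.011  0.018] [-0.072 -0.042 -0.029]
  z-0.08 52 [-0.009  0.008  0.015] [-0.074 -0.065 -0.04 ]
  z-0.07 22 [-0.004  0.011  0.013] [-0.073 -0.057 -0.05 ]
  z-0.06 9 [0.003 0.006 0.011] [-0.056 -0.054 -0.051]
  z-0.05 13 [-0.004  0.002  0.008] [-0.057 -0.055 -0.054]
  z-0.04 11 [-0.003  0.005  0.007] [-0.058 -0.054 -0.051]
  z-0.03 6 [-0.004  0.002  0.007] [-0.055 -0.054 -0.053]
1 182
  z-0.10 23 [-0.008  0.011  0.018] [0.023 0.059 0.066]
  z-0.09 29 [-0.009  0.011  0.018] [0.025 0.061 0.067]
  z-0.08 41 [-0.01   0.005  0.014] [0.031 0.062 0.07 ]
  z-0.07 26 [-0.006  0.009  0.014] [0.04  0.05  0.066]
  z-0.06 16 [-0.007  0.003  0.01 ] [0.04  0.044 0.05 ]
  z-0.05 16 [-0.006  0.004  0.009] [0.041 0.043 0.054]
  z-0.04 19 [-0.007  0.002  0.01 ] [0.041 0.044 0.055]
  z-0.03 12 [-0.007  0.004  0.011] [0.041 0.043 0.044]
-1 0.012 [350.83698116 304.75297479]
-1 0.025 [350.70056858 318.98187168]
1 0.012 [255.49495763 259.06027186]
1 0.025 [255.82415869 272.81872596]
((0.5875585675239563, 0.01035220641642809), (0.026122020557522774, 0.05675306171178818), 85.94207763671875)
closed tip min z [0.09084977 0.09096765 0.0923565 ] [ 0.52379639 -0.02865576  0.09253481]
```

View pics/t2c.png

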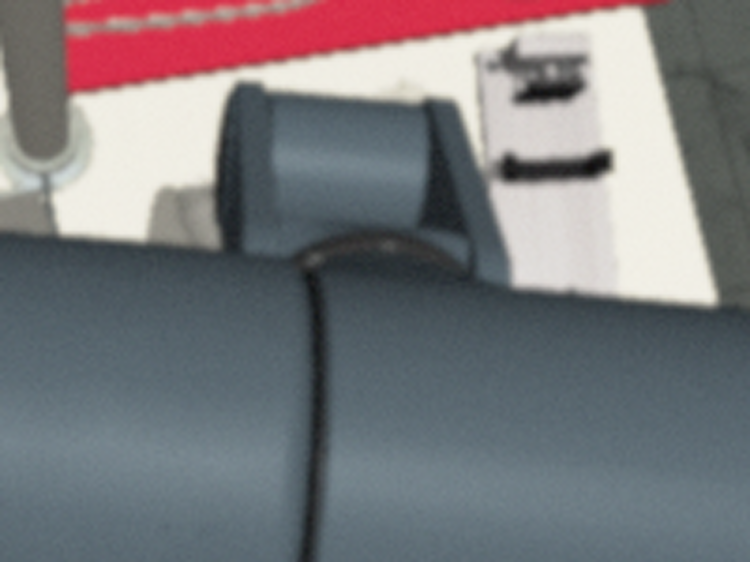

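The depth shows that the fingertips (shut) really stand about 5 mm above the reported TCP height, not 25 mm below it. The first grasp was therefore about 30 mm too high and closed over the roll's top. I'll reopen and go lower in steps while watching the force.

Request:
{"method": "step_arm", "body": {"rows": [[[0,0,0],[0,0,0],1],[[0,0,0],[0,0,0],1],[[0,0,0],[0,0,0],1],[[0,0,0],[0,0,0],1],[[0.01,0,0],[0,0,0],1]]}}

```text
clock: 6.0
tool_pos: [0.5244, -0.0244, 0.0824]
eef_rot: [[-0.945, -0.326, 0.0], [-0.326, 0.945, -0.0], [0.0, -0.0, -1.0]]
ft_force: [-0.5, -0.3, 0.2]
finger_gap: 1.0
gripper_force: 0.0
```

Request:
{"method": "step_arm", "body": {"rows": [[[0,0,0.15],[0,0,0],1],[[0,0,0.15],[0,0,0],1],[[0,0,0],[0,0,0],1]]}}

```text
clock: 6.38
tool_pos: [0.5226, -0.024, 0.0209]
eef_rot: [[-0.946, -0.325, -0.005], [-0.325, 0.946, 0.001], [0.004, 0.003, -1.0]]
ft_force: [-0.0, 0.3, 0.1]
finger_gap: 0.995
gripper_force: 0.0
```

Request:
{"method": "step_arm", "body": {"rows": [[[0,0,0.05],[0,0,0],1],[[0,0,0.05],[0,0,0],1],[[0,0,0],[0,0,0],1]]}}

```text
clock: 6.75
tool_pos: [0.5241, -0.0243, 0.0022]
eef_rot: [[-0.946, -0.326, -0.001], [-0.326, 0.946, 0.0], [0.001, 0.0, -1.0]]
ft_force: [0.6, -0.2, -1.2]
finger_gap: 1.0
gripper_force: 0.0
```

Run:
```python
from h import *
c=snap('scene','s3'); cv2.imwrite('pics/s3c.png',cv2.resize(c['image'][190:310,270:430,::-1],None,fx=3.75,fy=3.75,interpolation=cv2.INTER_CUBIC))
```

```text
(no output)
```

View pics/s3c.png

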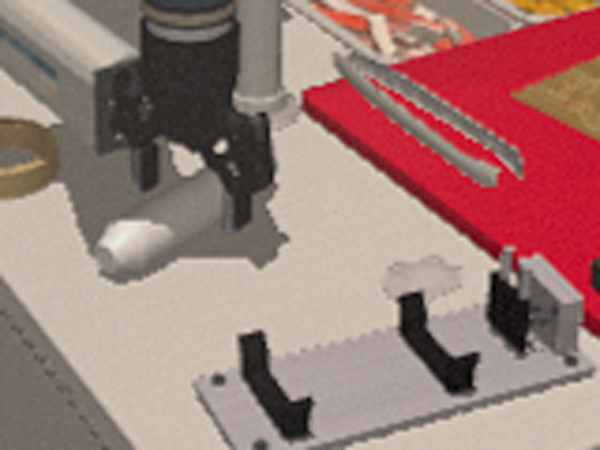

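The fingertip, at about (240,228), is now beside the lower part of the roll and there is no contact. Closing.

Request:
{"method": "step_arm", "body": {"rows": [[[0,0,0.012],[0,0,0],1],[[0,0,0],[0,0,0],-1],[[0,0,0],[0,0,0],-1],[[0,0,0],[0,0,0],-1],[[0,0,0],[0,0,0],-1]], "grip_force": 50}}

```text
clock: 7.42
tool_pos: [0.5241, -0.0241, 0.0006]
eef_rot: [[-0.946, -0.325, -0.0], [-0.325, 0.946, 0.0], [0.0, 0.0, -1.0]]
ft_force: [-0.8, 1.7, 5.8]
finger_gap: 0.503
gripper_force: 50.7
```

Request:
{"method": "step_arm", "body": {"rows": [[[0,0,0],[0,0,0],-1],[[0,0,0],[0,0,0],-1]]}}

```text
clock: 7.68
tool_pos: [0.5241, -0.0241, 0.0006]
eef_rot: [[-0.946, -0.325, -0.0], [-0.325, 0.946, 0.0], [0.0, 0.0, -1.0]]
ft_force: [-1.0, 2.0, 6.1]
finger_gap: 0.506
gripper_force: 50.7
```

Request:
{"method": "step_arm", "body": {"rows": [[[0,0,-0.1],[0,0,0],-1],[[0,0,-0.2],[0,0,0],-1],[[0,0,-0.2],[0,0,0],-1],[[0,0,0],[0,0,1],-1],[[0,0,0],[0,0,1],-1]]}}

```text
clock: 8.3
tool_pos: [0.5244, -0.0244, 0.1005]
eef_rot: [[-0.988, -0.154, 0.001], [-0.154, 0.988, -0.0], [-0.001, -0.001, -1.0]]
ft_force: [-0.3, -0.4, -2.2]
finger_gap: 0.505
gripper_force: 52.0
```

Request:
{"method": "step_arm", "body": {"rows": [[[0,0,0],[0,0,1],-1],[[0,0,0],[0,0,1],-1],[[0,0,0],[0,0,1],-1],[[0,0,0],[0,0,0.32],-1],[[0,0,0],[0,0,0],-1]]}}

```text
clock: 8.93
tool_pos: [0.5241, -0.0243, 0.0998]
eef_rot: [[-0.991, 0.131, -0.001], [0.131, 0.991, 0.0], [0.001, -0.0, -1.0]]
ft_force: [-0.5, -0.7, -3.0]
finger_gap: 0.505
gripper_force: 52.0
```

Request:
{"method": "step_arm", "body": {"rows": [[[-0.033,-0.226,0],[0,0,0],-1],[[-0.033,-0.226,0],[0,0,0],-1],[[-0.033,-0.226,0],[0,0,0],-1],[[-0.033,-0.226,0],[0,0,0],-1],[[-0.033,-0.226,0],[0,0,0],-1]]}}

```text
clock: 9.55
tool_pos: [0.5269, -0.2542, 0.0999]
eef_rot: [[-0.991, 0.131, -0.0], [0.131, 0.991, 0.0], [0.0, 0.0, -1.0]]
ft_force: [0.8, -1.4, -2.1]
finger_gap: 0.503
gripper_force: 52.0
```

Request:
{"method": "step_arm", "body": {"rows": [[[0,0,0],[0,0,0],-1],[[0,0,0],[0,0,0],-1]]}}

```text
clock: 9.8
tool_pos: [0.5264, -0.2521, 0.0997]
eef_rot: [[-0.991, 0.132, -0.001], [0.132, 0.991, 0.001], [0.002, 0.001, -1.0]]
ft_force: [0.5, 0.4, -2.3]
finger_gap: 0.504
gripper_force: 52.1
```

Run:
```python
from h import *
from station import observe
o=observe();print(o['tool_pos'],o['ft_force'])
S=snap('scene','s4');T=snap('top','t4')
a=cv2.resize(S['image'][180:320,300:460,::-1],None,fx=3.5,fy=3.5,interpolation=cv2.INTER_CUBIC)
cv2.imwrite('pics/s4c.png',a)
for n,c in(('S',S),('T',T)):
    W=cloud(c);I=c['image'].astype(int);m=(W[...,2]>.08)&(W[...,2]<.16)&(abs(W[...,0]-.526)<.12)&(abs(W[...,1]+.253)<.06)&(I.min(-1)>85)
    P=W[m];
    if len(P)>20:
        r=cv2.minAreaRect(P[:,:2].astype(np.float32));w,v=np.linalg.eigh(np.cov(P[:,:2].T));v=v[:,1]
        print(n,len(P),r,np.degrees(np.arctan(v[1]/v[0])),np.percentile(P[:,2],[2,50,98]))
        x0=P[:,0];
        for lo,hi in((.42,.46),(.46,.5),(.55,.59),(.59,.65)):
            q=P[(x0>lo)&(x0<hi)]
            if len(q)>5: print('  ',lo,len(q),q[:,:2].mean(0).round(4),'y',np.percentile(q[:,1],[3,97]).round(4),'z',np.percentile(q[:,2],[3,95]).round(4))
```

```text
[ 0.52638874 -0.25205576  0.09968287] [ 0.51459296  0.38258713 -2.26176161]
S 1067 ((0.5379180908203125, -0.2566327452659607), (0.08812303096055984, 0.20640461146831512), 64.49601745605469) -8.924959799024428 [0.10560514 0.12940428 0.14123341]
   0.42 217 [ 0.4462 -0.2509] y [-0.2643 -0.2327] z [0.1093 0.1381]
   0.46 292 [ 0.4796 -0.2588] y [-0.2692 -0.2381] z [0.1073 0.1401]
   0.55 195 [ 0.5728 -0.2747] y [-0.2816 -0.2599] z [0.1066 0.1392]
   0.59 140 [ 0.6035 -0.2733] y [-0.2835 -0.2546] z [0.0854 0.1395]
```

View pics/s4c.png

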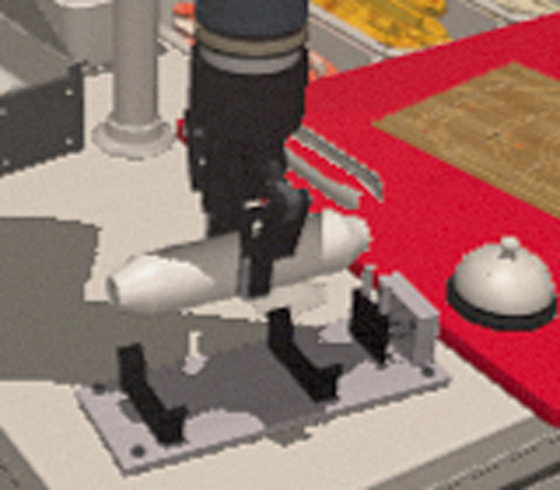

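The roll is level above the fixture, spanning (115,290) to (365,235) in the crop, with the saddles below at (150,395) and (300,355). Before lowering I'll tighten the lateral fixture estimate from the depth data, without viewing a picture.

Run:
```python
from h import *
for n in('top0','scene0'):
    c=load(n);W=cloud(c);I=c['image'].astype(int);near=(abs(W[...,0]-.545)<.2)&(abs(W[...,1]+.255)<.085)
    # black saddles
    m=near&(W[...,2]>.014)&(W[...,2]<.05)&(I.max(-1)<70)
    P=W[m];ct=[]
    for x in(.462,.581):
        q=P[abs(P[:,0]-x)<.022]; r=cv2.minAreaRect(q[:,:2].astype(np.float32)); ct.append(r[0]);print(n,'saddle',len(q),np.round(r[0],4),np.round(r[1],4),round(r[2],1),'y',q[:,1].min().round(4),q[:,1].max().round(4),'z',np.percentile(q[:,2],[3,97]).round(3))
    d=np.subtract(*ct[::-1]);print('  mid',np.mean(ct,0).round(4),'len',np.hypot(*d).round(4),'yaw',np.degrees(np.arctan2(d[1],d[0])).round(2))
    # base: darker than table
    g=I.mean(-1);zb=near&(W[...,2]>.0)&(W[...,2]<.016)
    b=cv2.threshold(np.where(zb,g,0)[zb].astype(np.uint8).reshape(-1,1),0,255,cv2.THRESH_OTSU)[0]
    mm=(near&(g<b+0)&(W[...,2]<.065)).astype(np.uint8);mm=cv2.morphologyEx(mm,cv2.MORPH_OPEN,np.ones((3,3)))
    k,l,s,_=cv2.connectedComponentsWithStats(mm);j=1+np.argmax(s[1:,4]);Q=W[(l==j)&(W[...,2]<.016)]
    u=np.array([np.cos(-.133),np.sin(-.133)]);w=np.array([-u[1],u[0]]);e=Q[:,:2]@u;f=Q[:,:2]@w
    lo,hi=np.percentile(e,[.5,99.5]);print('  base thr',b,len(Q),'along',lo.round(4),hi.round(4),'across',np.percentile(f,[.5,1,2,98,99,99.5]).round(4))
    print('  ref across at (.5215,-.252):',np.array([.5215,-.252])@w,'along',np.array([.5215,-.252])@u)
```

```text
top0 saddle 92 [ 0.4612 -0.2417] [0.0766 0.0136] 81.9 y -0.2797 -0.2037 z [0.014 0.042]
top0 saddle 87 [ 0.579 -0.257] [0.0768 0.0134] 83.9 y -0.2953 -0.2185 z [0.014 0.039]
  mid [ 0.5201 -0.2494] len 0.1188 yaw -7.37
  base thr 142.0 157 along 0.7173 0.7718 across [-0.2417 -0.2407 -0.2384 -0.0763 -0.0739 -0.0737]
  ref across at (.5215,-.252): -0.18061927210772222 along 0.5503116649165968
scene0 saddle 213 [ 0.4614 -0.2457] [0.0338 0.0775] 5.7 y -0.2853 -0.2069 z [0.015 0.042]
scene0 saddle 214 [ 0.5814 -0.2619] [0.0809 0.0195] 81.4 y -0.303 -0.2226 z [0.014 0.042]
  mid [ 0.5214 -0.2538] len 0.1211 yaw -7.67
  base thr 120.0 2281 along 0.3909 0.4382 across [-0.2847 -0.2833 -0.2803 -0.1207 -0.1187 -0.1178]
  ref across at (.5215,-.252): -0.18061927210772222 along 0.5503116649165968
```

Request:
{"method": "step_arm", "body": {"rows": [[[0,-0.005,0.1],[0,0,0],-1],[[0,0,0.12],[0,0,0],-1],[[0,0,0.08],[0,0,0],-1],[[0,0,0],[0,0,0],-1]]}}

```text
clock: 10.4
tool_pos: [0.5262, -0.2522, 0.0389]
eef_rot: [[-0.991, 0.131, -0.003], [0.131, 0.991, 0.002], [0.003, 0.002, -1.0]]
ft_force: [0.1, -0.2, -1.6]
finger_gap: 0.501
gripper_force: 52.1
```

Request:
{"method": "step_arm", "body": {"rows": [[[0,0,0.03],[0,0,0],-1],[[0,0,0.03],[0,0,0],-1],[[0,0,0.02],[0,0,0],-1],[[0,0,0],[0,0,0],-1]]}}

```text
clock: 10.9
tool_pos: [0.5269, -0.2537, 0.0239]
eef_rot: [[-0.991, 0.132, -0.0], [0.132, 0.991, 0.0], [0.0, 0.0, -1.0]]
ft_force: [0.4, 0.2, -1.9]
finger_gap: 0.505
gripper_force: 52.1
```

Request:
{"method": "step_arm", "body": {"rows": [[[0,0,0.015],[0,0,0],-1],[[0,0,0.01],[0,0,0],-1],[[0,0,0],[0,0,0],-1]]}}

```text
clock: 11.28
tool_pos: [0.5269, -0.2537, 0.019]
eef_rot: [[-0.991, 0.132, -0.0], [0.132, 0.991, 0.0], [0.0, 0.0, -1.0]]
ft_force: [-0.1, -0.0, -1.4]
finger_gap: 0.503
gripper_force: 52.1
```

Request:
{"method": "step_arm", "body": {"rows": [[[0,0,0.01],[0,0,0],-1],[[0,0,0],[0,0,0],-1]]}}

```text
clock: 11.52
tool_pos: [0.527, -0.2536, 0.017]
eef_rot: [[-0.991, 0.132, -0.0], [0.132, 0.991, 0.0], [0.0, 0.0, -1.0]]
ft_force: [-0.3, 0.6, -2.7]
finger_gap: 0.503
gripper_force: 52.1
```

Request:
{"method": "step_arm", "body": {"rows": [[[0,0,0.005],[0,0,0],-1],[[0,0,0],[0,0,0],-1]]}}

```text
clock: 11.78
tool_pos: [0.5271, -0.2538, 0.0166]
eef_rot: [[-0.991, 0.132, 0.0], [0.132, 0.991, -0.0], [-0.0, -0.0, -1.0]]
ft_force: [-1.2, 1.2, 1.9]
finger_gap: 0.507
gripper_force: 52.6
```

Request:
{"method": "step_arm", "body": {"rows": [[[0,0,0.005],[0,0,0],-1],[[0,0,0],[0,0,0],-1]]}}

```text
clock: 12.02
tool_pos: [0.5271, -0.2537, 0.0165]
eef_rot: [[-0.991, 0.132, 0.0], [0.132, 0.991, -0.0], [-0.0, -0.0, -1.0]]
ft_force: [-2.0, 0.6, 8.3]
finger_gap: 0.503
gripper_force: 53.3
```

Request:
{"method": "step_arm", "body": {"rows": [[[0,0,-0.006],[0,0,0],-1],[[0,0,0],[0,0,0],-1]]}}

```text
clock: 12.28
tool_pos: [0.5271, -0.2538, 0.0166]
eef_rot: [[-0.991, 0.132, 0.0], [0.132, 0.991, -0.0], [-0.0, -0.0, -1.0]]
ft_force: [-0.5, 0.6, 2.7]
finger_gap: 0.5
gripper_force: 52.7
```

Request:
{"method": "step_arm", "body": {"rows": [[[-0.01,0,0],[0,0,0],-1],[[-0.01,0,0],[0,0,0],-1],[[0,0,0],[0,0,0],-1]]}}

```text
clock: 12.65
tool_pos: [0.5287, -0.2536, 0.0165]
eef_rot: [[-0.991, 0.132, -0.005], [0.132, 0.991, 0.002], [0.005, 0.001, -1.0]]
ft_force: [-6.9, -0.3, 6.8]
finger_gap: 0.499
gripper_force: 53.1
```

Request:
{"method": "step_arm", "body": {"rows": [[[-0.01,0,0],[0,0,0],-1],[[0,0,0],[0,0,0],-1]]}}

```text
clock: 12.9
tool_pos: [0.5305, -0.2536, 0.0165]
eef_rot: [[-0.991, 0.132, -0.005], [0.132, 0.991, 0.002], [0.005, 0.002, -1.0]]
ft_force: [-6.0, 0.0, 7.5]
finger_gap: 0.503
gripper_force: 53.2
```

Request:
{"method": "step_arm", "body": {"rows": [[[-0.01,0,0],[0,0,0],-1],[[0,0,0],[0,0,0],-1]]}}

```text
clock: 13.15
tool_pos: [0.5324, -0.2538, 0.0165]
eef_rot: [[-0.991, 0.132, -0.006], [0.132, 0.991, 0.003], [0.006, 0.002, -1.0]]
ft_force: [-7.0, 0.5, 9.2]
finger_gap: 0.501
gripper_force: 53.2
```

Request:
{"method": "step_arm", "body": {"rows": [[[0,0,-0.007],[0,0,0],-1],[[0,0,0],[0,0,0],-1]]}}

```text
clock: 13.4
tool_pos: [0.5355, -0.255, 0.0174]
eef_rot: [[-0.991, 0.132, 0.001], [0.132, 0.991, -0.0], [-0.001, -0.0, -1.0]]
ft_force: [-0.2, 0.4, -1.7]
finger_gap: 0.504
gripper_force: 52.1
```

Request:
{"method": "step_arm", "body": {"rows": [[[-0.005,0,0],[0,0,0],-1],[[0,0,0],[0,0,0],-1]]}}

```text
clock: 13.65
tool_pos: [0.5362, -0.2549, 0.0174]
eef_rot: [[-0.991, 0.132, 0.0], [0.132, 0.991, -0.0], [-0.0, -0.0, -1.0]]
ft_force: [0.1, 0.6, -3.3]
finger_gap: 0.503
gripper_force: 52.1
```

Request:
{"method": "step_arm", "body": {"rows": [[[-0.005,0,0],[0,0,0],-1],[[0,0,0],[0,0,0],-1]]}}

```text
clock: 13.9
tool_pos: [0.5371, -0.255, 0.0177]
eef_rot: [[-0.991, 0.132, 0.0], [0.132, 0.991, -0.0], [-0.0, -0.0, -1.0]]
ft_force: [-0.2, -0.6, -2.3]
finger_gap: 0.503
gripper_force: 52.1
```

Request:
{"method": "step_arm", "body": {"rows": [[[0,0,0.005],[0,0,0],-1],[[0,0,0],[0,0,0],-1]]}}

```text
clock: 14.15
tool_pos: [0.537, -0.255, 0.0167]
eef_rot: [[-0.991, 0.132, 0.0], [0.132, 0.991, -0.0], [-0.0, -0.0, -1.0]]
ft_force: [-0.5, -0.9, -2.4]
finger_gap: 0.507
gripper_force: 52.1
```

Request:
{"method": "step_arm", "body": {"rows": [[[-0.005,0,0],[0,0,0],-1],[[0,0,0],[0,0,0],-1]]}}

```text
clock: 14.4
tool_pos: [0.5377, -0.2551, 0.0167]
eef_rot: [[-0.991, 0.132, -0.0], [0.132, 0.991, 0.0], [0.0, 0.0, -1.0]]
ft_force: [-0.7, -0.5, -2.3]
finger_gap: 0.503
gripper_force: 52.1
```

Request:
{"method": "step_arm", "body": {"rows": [[[-0.005,0,0],[0,0,0],-1],[[0,0,0],[0,0,0],-1]]}}

```text
clock: 14.65
tool_pos: [0.5384, -0.2551, 0.0167]
eef_rot: [[-0.991, 0.132, -0.001], [0.132, 0.991, 0.001], [0.001, 0.0, -1.0]]
ft_force: [-2.6, 0.4, -1.1]
finger_gap: 0.503
gripper_force: 52.2
```

Request:
{"method": "step_arm", "body": {"rows": [[[-0.005,0,0],[0,0,0],-1],[[0,0,0],[0,0,0],-1]]}}

```text
clock: 14.9
tool_pos: [0.5392, -0.2552, 0.0166]
eef_rot: [[-0.991, 0.132, -0.002], [0.132, 0.991, 0.001], [0.002, 0.001, -1.0]]
ft_force: [-4.6, -0.7, -0.7]
finger_gap: 0.5
gripper_force: 52.3
```

Request:
{"method": "step_arm", "body": {"rows": [[[-0.01,0,0],[0,0,0],-1],[[0,0,0],[0,0,0],-1]]}}

```text
clock: 15.15
tool_pos: [0.5406, -0.2553, 0.0166]
eef_rot: [[-0.991, 0.132, -0.003], [0.132, 0.991, 0.001], [0.003, 0.001, -1.0]]
ft_force: [-5.5, -0.4, 0.3]
finger_gap: 0.504
gripper_force: 52.4
```

Request:
{"method": "step_arm", "body": {"rows": [[[-0.005,0,0],[0,0,0],-1],[[0,0,0],[0,0,0],-1]]}}

```text
clock: 15.4
tool_pos: [0.5408, -0.2553, 0.0166]
eef_rot: [[-0.991, 0.132, -0.004], [0.132, 0.991, 0.002], [0.004, 0.001, -1.0]]
ft_force: [-7.7, -1.2, 1.0]
finger_gap: 0.502
gripper_force: 52.5
```

Run:
```python
from h import *
from station import observe
o=observe();print(o['tool_pos'],o['ft_force'])
for n in('scene','top'):
    c=snap(n,n+'5');a=load(n+'0');u=np.array([np.cos(-.133),np.sin(-.133)]);w=np.array([-u[1],u[0]])
    for k,d in(('0',a),('now',c)):
        W=cloud(d);I=d['image'].astype(int);f=(W[...,:2]-[.5215,-.2525]);X=f@u;Y=f@w
        m=(X>.095)&(X<.135)&(abs(Y)<.026)&(W[...,2]>.03)&(W[...,2]<.062)&(I.max(-1)<75)
        q=X[m];print(n,k,'plate x',m.sum(),np.percentile(q,[10,50,90]).round(4) if len(q) else '')
S=load('scene5');cv2.imwrite('pics/s5c.png',cv2.resize(S['image'][230:310,330:430,::-1],None,fx=7,fy=7,interpolation=cv2.INTER_CUBIC))
```

```text
[ 0.5408101  -0.25525533  0.016611  ] [-7.69085081 -1.18270769  1.01869754]
scene 0 plate x 120 [0.1124 0.1141 0.1173]
scene now plate x 77 [0.1165 0.1185 0.1225]
top 0 plate x 62 [0.112  0.1131 0.1157]
top now plate x 0
```

Request:
{"method": "step_arm", "body": {"rows": [[[-0.01,0,-0.002],[0,0,0],-1],[[0,0,0],[0,0,0],-1],[[0,0,0],[0,0,0],-1]]}}

```text
clock: 15.88
tool_pos: [0.5429, -0.2555, 0.0166]
eef_rot: [[-0.991, 0.132, -0.004], [0.132, 0.991, 0.002], [0.004, 0.001, -1.0]]
ft_force: [-6.1, -0.3, -0.0]
finger_gap: 0.502
gripper_force: 52.3
```

Request:
{"method": "step_arm", "body": {"rows": [[[-0.008,0,0],[0,0,0],-1],[[0,0,0],[0,0,0],-1],[[0,0,0],[0,0,0],-1]]}}

```text
clock: 16.25
tool_pos: [0.5431, -0.2554, 0.0166]
eef_rot: [[-0.991, 0.132, -0.007], [0.132, 0.991, 0.003], [0.007, 0.002, -1.0]]
ft_force: [-9.1, -1.6, 2.0]
finger_gap: 0.505
gripper_force: 52.5
```

```bash
cat > pl.py <<'E'
from h import *
from station import observe
o=observe();print(o['tool_pos'],o['ft_force'])
u=np.array([np.cos(-.133),np.sin(-.133)]);w=np.array([-u[1],u[0]])
def st(d):
    W=cloud(d);I=d['image'].astype(int);f=(W[...,:2]-[.5215,-.2525]);X=f@u;Y=f@w
    m=(X>.095)&(X<.135)&(abs(Y)<.026)&(W[...,2]>.045)&(W[...,2]<.062)&(I.max(-1)<75)
    q=X[m];return m.sum(),np.percentile(q,[10,50,90]).round(4)
for t in('scene0','scene5'): print(t,st(load(t)))
for i in range(3): print(st(snap('scene','s6')))
S=load('s6');cv2.imwrite('pics/s6c.png',cv2.resize(S['image'][200:310,310:440,::-1],None,fx=5,fy=5,interpolation=cv2.INTER_CUBIC))
E
python3 pl.py
```

```text
[ 0.54310073 -0.25543383  0.01661719] [-9.12733892 -1.55989126  1.992235  ]
scene0 (np.int64(61), array([0.1127, 0.1142, 0.1168]))
scene5 (np.int64(51), array([0.1165, 0.1185, 0.1209]))
(np.int64(50), array([0.1186, 0.1204, 0.1239]))
(np.int64(49), array([0.1187, 0.1201, 0.1236]))
(np.int64(51), array([0.1188, 0.1207, 0.1234]))
```

Request:
{"method": "step_arm", "body": {"rows": [[[-0.003,0,-0.003],[0,0,0],-1],[[0,0,0],[0,0,0],-1],[[0,0,0],[0,0,0],-1]]}}

```text
clock: 16.77
tool_pos: [0.5439, -0.2555, 0.0168]
eef_rot: [[-0.991, 0.132, -0.007], [0.132, 0.991, 0.003], [0.007, 0.002, -1.0]]
ft_force: [-7.9, -1.7, -2.1]
finger_gap: 0.5
gripper_force: 52.2
```

```bash
python3 pl.py | sed -n '1p;4,6p'
```

```text
[ 0.54385324 -0.25551822  0.0167848 ] [-7.85538895 -1.74612166 -2.07809261]
(np.int64(51), array([0.1193, 0.121 , 0.1234]))
(np.int64(52), array([0.1192, 0.1211, 0.1243]))
(np.int64(54), array([0.1196, 0.1209, 0.1245]))
```

Request:
{"method": "step_arm", "body": {"rows": [[[-0.008,0,0],[0,0,0],-1],[[0,0,0],[0,0,0],-1],[[0,0,0],[0,0,0],-1]]}}

```text
clock: 17.3
tool_pos: [0.545, -0.2556, 0.0167]
eef_rot: [[-0.991, 0.132, -0.008], [0.132, 0.991, 0.003], [0.008, 0.002, -1.0]]
ft_force: [-10.0, -1.1, -0.5]
finger_gap: 0.501
gripper_force: 52.2
```

```bash
python3 pl.py | sed -n '1p;4,6p'
```

```text
[ 0.54496802 -0.25563139  0.01674206] [-10.00162905  -1.14007372  -0.54839333]
(np.int64(53), array([0.1206, 0.1222, 0.1252]))
(np.int64(52), array([0.121 , 0.1224, 0.1254]))
(np.int64(52), array([0.1207, 0.1222, 0.1256]))
```

View pics/s6c.png

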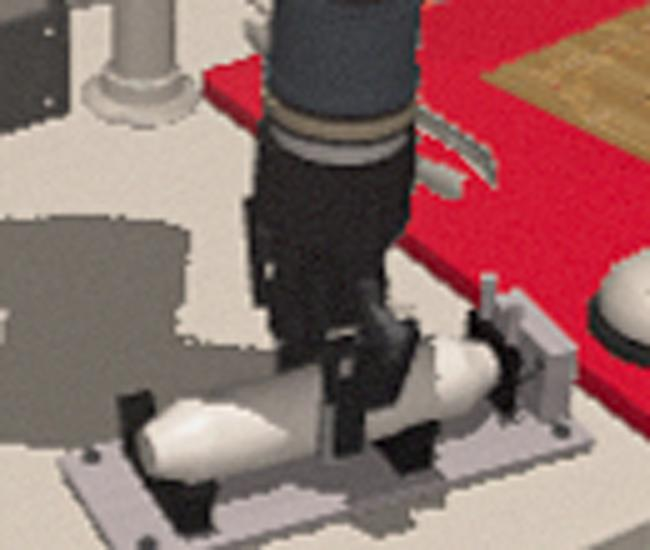

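The roll lies in both saddles, rear at (175,470) and front at (415,440), with its end against the stop plate at (495,365). The plate is pushed in about 8 mm at about 10 N. I'll hold briefly, check that it stays steady, and hand in.

Request:
{"method": "step_arm", "body": {"rows": [[[0,0,0],[0,0,0],-1],[[0,0,0],[0,0,0],-1],[[0,0,0],[0,0,0],-1],[[0,0,0],[0,0,0],-1],[[0,0,0],[0,0,0],-1]]}}

```text
clock: 18.08
tool_pos: [0.5449, -0.2556, 0.0167]
eef_rot: [[-0.991, 0.132, -0.008], [0.132, 0.991, 0.003], [0.008, 0.002, -1.0]]
ft_force: [-10.0, -2.5, -1.2]
finger_gap: 0.505
gripper_force: 52.2
```

```bash
python3 pl.py | sed -n '1p;6p' && python3 -c "
from station import observe,sign_off
f=observe()['ft_force'];print(f)
if 8.5<-f[0]<11.5: print(sign_off())"
```

```text
[ 0.5449179  -0.25560209  0.0167153 ] [-9.95765737 -2.45687249 -1.2232063 ]
(np.int64(54), array([0.1207, 0.1224, 0.1264]))
[-9.66400178 -1.84882689 -1.52150408]
the job is handed in; nothing more can be done
None
```

I handed the job in at about 18 s, with the roll lying in both saddles and the gripper holding it against the stop at a steady 10 N or so, plate in about 8 mm; the first grasp closed over the top of the roll and was redone lower, without moving the roll.

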